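# Close the culture dishes and start the timer

## Robot

A 6-joint arm with a two-finger parallel gripper is mounted at the origin on the work surface. World frame = base frame: x ahead of the robot, y to its left, z up, the work surface at z = 0. Lengths are in mm, angles in rad, forces in N, time in s.
With the tool pointing down it reaches from about 150 to 775 mm from the base axis. Payload 6.1 kg.
Tool frame: the origin (TCP) lies on the centre line of the jaws, within the pads' length; the fingertips stand 8 mm ahead of it and the grasp point (between the pads) lies 11 mm behind it; z points along the fingers, y is the line along which they close (so a half turn about z gives the same grasp; the last joint's range is limited). The gripper opens to 85 mm and grips with 20 to 120 N. Pads are 22 mm wide; open, the fingers measure 114 mm over their backs; the gripper's body (76 mm by 85 mm) begins 54 mm behind the grasp point. The pads swing forward as they close: fully open they stand 13 mm farther back than shut.
Start: joints at [1.174, 0.126, -0.04, 1.405, 0, 1.571], TCP at [202.888, 484.195, 239.295] pointing down, gripper open.
Joint ranges: [-2.72, 2.72], [-0.95, 1.95], [-1.27, 1.35], [-1.78, 2.02], [-1.46, 1.47], [-3.14, 3.14]. Speed limits (rad/s): [2.39, 2.39, 3.01, 3.14, 3.14, 3.14].

## Interface

Orientations are given as a rotation vector (axis times angle).
In Python, from station import * gives the robot as it stands. The module is installed in compiled form; this text tells all that it offers.
- The arm moves only by the tool jog_arm, never from a script. Its argument "targets" is a list of rows, each an object of numbers: "tx", "ty", "tz": the shift along the tool's x, y, z in m; "yaw": the turn about the tool's z in degrees. A call has 1 to 12 rows; each row is the pose to reach, as a shift and turn from the pose commanded when the call began, along the tool's axes at that moment; what a row does not reach only later rows make up. A row lasts 1/12 s, in which the tool goes at most 41.7 mm and 7.16 degrees, less where a joint would pass 70% of its speed; a pose out of reach is approached as far as the arm can. A call with a gripper value outside its range is refused whole. "claw" is the finger opening in m, from 0 to 0.0854, set as the call begins (left out, the last holds). The fingers move at their own pace and stop on an object; the grip force is fixed at half the most. Time passes only in rows, so rows that repeat a pose let the fingers close. It gives the time, the measured TCP pose, the force, the opening and the grip force at its end, in the units of the state.
- get_obs(): the state, without advancing time (a new reading comes with each control period).
- camera(name): name is "scene" or "top" or "wrist"; returns the picture (400x640x3 uint8, red, green, blue); there is no depth.
- camera_info(name): a dict with "fx", "fy", "cx", "cy" (pixels), "position" and "orientation" of the camera in the world. Camera axes: x right, y up, looking along -z (the intrinsics and any distortion apply to the point x, -y, -z); pixel columns grow to the right and rows downward; lengths in mm; the calibration is good to about 2 mm. A picture is of the moment at which its call begins: read the wrist's pose just before it. camera_info takes no time and is no camera call; for the wrist camera it gives the pose at the moment of the call.
- close_job(): hands the job in; it is judged then, once.
Trained networks look in the newest picture that a camera, given by its name, has taken for a name from the list of things; names that differ only in an ending like _2 or _b are one class to them, and where a whole thing is asked for, a point or a joint stands for the part that bears it (a point fixed in the world has none). Each returns a list of dicts, best first, with "score" (0 to 1); they miss things now and then, are a little off and sometimes report something else, mostly with a low value. They report only what shows in the picture. A call takes as long as a camera call.
- trace(camera, thing): "mask" (400x640 bool, what is visible of it) and "centre" ([column, row] in pixels, amid what is visible of it).
- pinpoint(camera, thing): "centre" ([column, row] in pixels: a listed point, or the origin of a listed thing).
The state is a dict: "time_s": time; "joint_pos": joint angles; "dq": joint speeds; "joint_efforts": joint torques, N m; "position": TCP position; "ee_rot": TCP orientation; "contact_force": force on the tool from outside, world axes, zero at the start; "ft_torque": the same for the moment, N m; "finger_gap": finger opening in mm; "finger_force": force on a finger pad.
Only numpy, scipy, OpenCV 4.12 (cv2) and the standard library are available. Lean on these libraries where they do the work, as an engineer would, in place of code of your own. Each camera call takes 0.05 s, during which the arm holds its last target. There are 200 camera calls.

## Task

Gently press the lids of the three culture dishes fully home with the fingers, one after the other from the largest dish to the smallest, then press the timer's wide bar key right down and let it go, to start the incubation time. Leave the dishes standing where they are: do not lift or shove them; leave the small round key and the other things alone.

Things in the scene. Friction and masses are not known exactly. Their poses are not given: they have to be found in the camera images.
- dish_large: the large culture dish: a low clear plastic dish 120 mm across standing loose on the bench, tan agar inside; origin at the centre of its underside, z up. Base 13 mm high (its foot rim, the lowest 4 mm, is as wide as the lid); a flat round clear lid of 120 mm diameter and 12 mm height sits over it
- lid_large (a joint): how far the large dish's lid is pressed down, m: 0 raised (lid top 22 mm above the bench), 0.006 fully home on the foot rim (lid top 16 mm above the bench); starts at 0 to 0.001. It slides down under about 3 N, stops hard at 0.006 and stays where it is left; it does not come off
- lid_large_top (a point): centre of the flat top face of the large dish's lid (moves with the lid)
- dish_medium: the medium culture dish: a low clear plastic dish 90 mm across standing loose on the bench, tan agar inside; origin at the centre of its underside, z up. Base 13 mm high (its foot rim, the lowest 4 mm, is as wide as the lid); a flat round clear lid of 90 mm diameter and 12 mm height sits over it
- lid_medium (a joint): how far the medium dish's lid is pressed down, m: 0 raised (lid top 22 mm above the bench), 0.006 fully home on the foot rim (lid top 16 mm above the bench); starts at 0 to 0.001. It slides down under about 3 N, stops hard at 0.006 and stays where it is left; it does not come off
- lid_medium_top (a point): centre of the flat top face of the medium dish's lid (moves with the lid)
- dish_small: the small culture dish: a low clear plastic dish 60 mm across standing loose on the bench, tan agar inside; origin at the centre of its underside, z up. Base 13 mm high (its foot rim, the lowest 4 mm, is as wide as the lid); a flat round clear lid of 60 mm diameter and 12 mm height sits over it
- lid_small (a joint): how far the small dish's lid is pressed down, m: 0 raised (lid top 22 mm above the bench), 0.006 fully home on the foot rim (lid top 16 mm above the bench); starts at 0 to 0.001. It slides down under about 3 N, stops hard at 0.006 and stays where it is left; it does not come off
- lid_small_top (a point): centre of the flat top face of the small dish's lid (moves with the lid)
- timer: grey bench timer fixed to the bench, 85 mm (its x) by 140 mm (its y) by 34 mm high; origin at the centre of its underside, z up. On its top are a dark display along the +x half and two white keys on the -x half
- bar_key (a joint): travel of the timer's start key, the wide rectangular bar key: 0 up, 0.005 m fully down; spring return, moves from about 1 N, fully down at 3.5 N; it starts the timer at about 0.0035
- bar_key_top (a point): centre of the top face of the bar key (26 mm along the timer's x by 42 mm along its y, standing 8 mm above the timer's top, 42 mm above the bench when up); at x -18, y +34 mm in the timer's frame
- round_key (a joint): travel of the timer's clear key, the small round key, 0 up to 0.005 m down; same spring as the bar key; not to be pressed
- round_key_top (a point): centre of the top face of the round key (18 mm diameter, same height as the bar key); at x -18, y -38 mm in the timer's frame
- reagent_bottle: amber capped bottle, 60 mm diameter, 130 mm high, loose; origin at the centre of its underside
- beaker: glass beaker, 60 mm diameter, 75 mm high, loose; origin at the centre of its underside
- tube_rack: white block rack with eight capped tubes, 120 mm (its x) by 65 mm (its y), 100 mm high over the tubes, loose; origin at the centre of its underside

How it is judged:
By the outcome, as a careful person would: the job done as asked, in the order asked, and still so for the second after the job is handed in, with the robot touching nothing.
It also fails if it takes over 67 s, if anything falls off the work surface, if the arm or the gripper's body presses on something with over 40 N, if the wrist force passes 120 N, or if a joint passes its speed limit or range.

## Working session

There is one attempt and no reset: what is moved stays moved. The work goes in short steps, Python scripts to look and compute and a tool call to move; the robot and the scene stay as the last step left them, time stands still between calls to the robot, and variables do not carry over. Pictures are saved under pics/ and viewed, at most 10 in all, crops included, and the job is handed in when it is done.

Besides the shell and the picture viewer there is one more tool, called after "Emit:" as a command line: name --argument value ..., lists and objects as JSON in quotes. jog_arm: Moves the arm, as the interface text tells. Its arguments: {"type":"object","properties":{"targets":{"type":"array"},"claw":{"type":"number"}},"required":["targets"]}

```bash
mkdir -p pics
cat > h.py <<'E'
from station import *
import numpy as np, cv2
from scipy.spatial.transform import Rotation as R
def ray(ci,px):
    o=np.array(ci["orientation"],float)
    M=R.from_rotvec(o).as_matrix() if o.shape==(3,) else (R.from_quat(o).as_matrix() if o.shape==(4,) else o)
    d=M@np.array([(px[0]-ci["cx"])/ci["fx"],-(px[1]-ci["cy"])/ci["fy"],-1.])
    return np.array(ci["position"],float),d/np.linalg.norm(d)
def at_z(ci,px,z):
    p,d=ray(ci,px); return p+d*(z-p[2])/d[2]
def tri(rs):
    A=sum(np.eye(3)-np.outer(d,d) for p,d in rs); b=sum((np.eye(3)-np.outer(d,d))@p for p,d in rs)
    return np.linalg.solve(A,b)
E
python3 - <<'E'
from h import *
np.set_printoptions(precision=1,suppress=True)
ims=[]
cis={}
for c in("top","scene"):
    cis[c]=camera_info(c); print(c,cis[c])
    im=camera(c); cv2.imwrite(f"pics/{c}0.png",im[:,:,::-1])
Z=dict(lid_large_top=22,lid_medium_top=22,lid_small_top=22,bar_key_top=42,round_key_top=42,timer=0,reagent_bottle=0,beaker=0,tube_rack=0)
for n,z in Z.items():
    rs=[]
    for c in("top","scene"):
        r=pinpoint(c,n)
        for q in r[:2]: print(n,c,np.round(q["centre"],1),round(q["score"],2),at_z(cis[c],q["centre"],z))
        if r: rs.append(ray(cis[c],r[0]["centre"]))
    if len(rs)==2: print("   tri",tri(rs))
o=get_obs(); print(o["time_s"],o["position"],o["ee_rot"],o["contact_force"],o["finger_gap"])
E
```

```text
top {'fx': 472.6008990694021, 'fy': 472.6008990694021, 'cx': 320.1759157127274, 'cy': 194.3685676167831, 'position': array([ 397.5,   21.7, 1315.7]), 'orientation': array([ 0.1, -0.1, -1.5])}
scene {'fx': 515.4931012493772, 'fy': 515.4931012493772, 'cx': 319.60762060509825, 'cy': 203.78834504673233, 'position': array([1154.8,  660.5,  753.8]), 'orientation': array([0.4, 1.1, 2.2])}
lid_large_top top [269.3 237.4] 0.73 [457. 172.  22.]
lid_large_top scene [399.3 236.6] 0.7 [466.8 180.8  22. ]
lid_large_top scene [321.5 195.9] 0.28 [481.8 -40.4  22. ]
   tri [457.2 173.6  11.5]
lid_medium_top top [344.1 234.8] 0.7 [468.9 -32.1  22. ]
lid_medium_top top [266.1 237.1] 0.26 [457.6 180.8  22. ]
lid_medium_top scene [325.1 197.8] 0.55 [481.1 -29.1  22. ]
   tri [471.4 -34.7  13.5]
lid_small_top top [404.6 181.3] 0.77 [ 620.7 -197.1   22. ]
lid_small_top scene [235.3 191. ] 0.72 [ 613.  -202.2   22. ]
   tri [ 618.7 -195.2   28.9]
bar_key_top scene [331.3 257.7] 0.63 [629.2 137.9  42. ]
round_key_top top [309.5 185.9] 0.47 [598.7  65.4  42. ]
timer top [298.  176.9] 0.86 [630.4 100.    0. ]
timer scene [322.2 262.7] 0.88 [622.1 104.1   0. ]
   tri [626.9 103.    3.1]
reagent_bottle top [226.2 144.6] 0.92 [719.4 308.1   0. ]
reagent_bottle top [294.5 176.5] 0.32 [631.3 109.9   0. ]
reagent_bottle scene [364.4 345.6] 0.63 [715.  304.3  -0. ]
reagent_bottle scene [401.6 236.6] 0.41 [442.6 170.    0. ]
   tri [718.1 306.9   5.4]
beaker top [355.2 140.8] 0.91 [738.6 -60.2   0. ]
beaker scene [229.8 252. ] 0.57 [738.2 -59.3   0. ]
   tri [738.3 -59.9  -0.2]
tube_rack top [413.8 272.2] 0.86 [ 372.2 -225.8    0. ]
tube_rack scene [300.7 153.4] 0.59 [ 366.3 -239.5    0. ]
   tri [ 374.3 -226.2    9.2]
1.0 [202.9 484.2 239.3] [0.6 3.1 0. ] [-0.5  0.3  0.1] 85.07444137649263
```

View pics/top0.png

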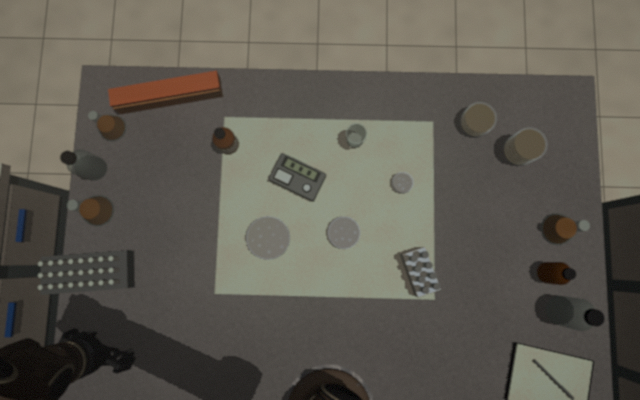

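View pics/scene0.png

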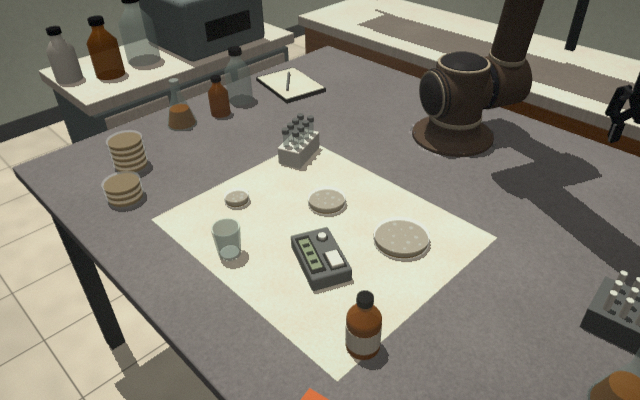

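The top view shows the large dish at about (268,238), the medium at (342,232) and the small at (401,183). The bar key is at (284,177) and the round key at (307,188). The scene view agrees, and nothing stands over the dishes.

```bash
cat >> h.py <<'E'
def shift(t):
    o=get_obs(); M=R.from_rotvec(o["ee_rot"]).as_matrix()
    return M.T@(np.array(t,float)-o["position"])/1000
E
python3 - <<'E'
from h import *
np.set_printoptions(precision=3,suppress=True)
ci={c:camera_info(c) for c in("top","scene")}
for n,z in dict(lid_large_top=19,lid_medium_top=19,lid_small_top=19,bar_key_top=42).items():
    for c in ci:
        r=trace(c,n)
        if r:
            m=r[0]["mask"]; ys,xs=np.nonzero(m); print(n,c,r[0]["score"],m.sum(),xs.mean(),ys.mean(),at_z(ci[c],(xs.mean(),ys.mean()),z))
print("bar px",at_z(ci["top"],(284,177),42),"round",at_z(ci["top"],(307,188),42))
o=get_obs(); print(R.from_rotvec(o["ee_rot"]).as_matrix()); w=camera_info("wrist"); print(w)
print("large",shift([457,175,150]))
E
```

```text
lid_large_top top 0.89 1486 267.70726783310903 237.5100942126514 [456.756 176.713  19.   ]
lid_large_top scene 0.75 1821 401.04722679846236 236.20977484898407 [460.345 180.702  19.   ]
lid_medium_top top 0.83 823 343.9501822600243 231.85176184690158 [477.106 -31.654  19.   ]
lid_medium_top scene 0.82 854 326.403981264637 198.68032786885246 [478.616 -27.264  19.   ]
lid_small_top top 0.62 402 402.12189054726366 181.97512437810946 [ 619.207 -190.782   19.   ]
lid_small_top scene 0.89 361 236.30747922437672 196.29362880886427 [ 621.953 -186.895   19.   ]
bar_key_top scene 0.68 216 334.24074074074076 258.48148148148147 [626.723 143.61   42.   ]
bar px [621.795 135.824  42.   ] round [592.769  72.02   42.   ]
[[-0.922  0.386  0.   ]
 [ 0.386  0.922  0.   ]
 [ 0.     0.    -1.   ]]
{'fx': 282.44952573974194, 'fy': 282.44952573974194, 'cx': 318.6779262954618, 'cy': 202.01901702776325, 'position': array([132.557, 513.32 , 373.877]), 'orientation': array([-0.267, -0.177,  1.163])}
large [-0.354 -0.187  0.089]
```

Emit:
jog_arm --targets '[{"tx": -0.035, "ty": -0.019, "tz": 0.0}, {"tx": -0.07, "ty": -0.037, "tz": 0.01}, {"tx": -0.105, "ty": -0.055, "tz": 0.02}, {"tx": -0.14, "ty": -0.074, "tz": 0.03}, {"tx": -0.175, "ty": -0.092, "tz": 0.04}, {"tx": -0.21, "ty": -0.111, "tz": 0.05}, {"tx": -0.245, "ty": -0.13, "tz": 0.06}, {"tx": -0.28, "ty": -0.148, "tz": 0.07}, {"tx": -0.315, "ty": -0.167, "tz": 0.08}, {"tx": -0.34, "ty": -0.18, "tz": 0.085}, {"tx": -0.354, "ty": -0.187, "tz": 0.089}, {"tx": -0.354, "ty": -0.187, "tz": 0.089}]' --claw 0

```text
schema error: expected keys tx, ty, tz, yaw
```

Emit:
jog_arm --targets '[{"tx": -0.035, "ty": -0.019, "tz": 0.0, "yaw": 0}, {"tx": -0.07, "ty": -0.037, "tz": 0.01, "yaw": 0}, {"tx": -0.105, "ty": -0.055, "tz": 0.02, "yaw": 0}, {"tx": -0.14, "ty": -0.074, "tz": 0.03, "yaw": 0}, {"tx": -0.175, "ty": -0.092, "tz": 0.04, "yaw": 0}, {"tx": -0.21, "ty": -0.111, "tz": 0.05, "yaw": 0}, {"tx": -0.245, "ty": -0.13, "tz": 0.06, "yaw": 0}, {"tx": -0.28, "ty": -0.148, "tz": 0.07, "yaw": 0}, {"tx": -0.315, "ty": -0.167, "tz": 0.08, "yaw": 0}, {"tx": -0.34, "ty": -0.18, "tz": 0.085, "yaw": 0}, {"tx": -0.354, "ty": -0.187, "tz": 0.089, "yaw": 0}, {"tx": -0.354, "ty": -0.187, "tz": 0.089, "yaw": 0}]' --claw 0

```text
time_s: 2.4
position: [458.4, 172.4, 149.3]
ee_rot: [-0.626, -3.078, 0.002]
contact_force: [-0.5, 0.7, -0.3]
finger_gap: 0.1
finger_force: 0.0
```

Run:
```python
from h import *
np.set_printoptions(precision=3,suppress=True)
ci=camera_info("wrist"); im=camera("wrist"); cv2.imwrite("pics/w1.png",im[:,:,::-1])
print(ci["position"])
for n,z in dict(lid_large_top=22,lid_medium_top=22,lid_small_top=22,bar_key_top=42,round_key_top=42,timer=0).items():
    for q in pinpoint("wrist",n)[:1]: print(n,q["centre"],q["score"],at_z(ci,q["centre"],z))
    for q in trace("wrist",n)[:1]: ys,xs=np.nonzero(q["mask"]); print("  mask",q["centre"],q["score"],xs.min(),xs.max(),ys.min(),ys.max(),at_z(ci,(xs.mean(),ys.mean()),z))
o=get_obs(); print(o["time_s"],o["position"])
```

```text
[388.322 202.013 283.88 ]
lid_large_top [322.9, 191.3] 0.64 [455.059 177.573  22.   ]
  mask [323.7, 185.8] 0.66 261 386 128 246 [451.353 179.599  22.   ]
lid_medium_top [151.1, 280.4] 0.75 [473.999 -28.789  22.   ]
  mask [152.8, 276.8] 0.81 108 196 239 316 [471.525 -25.697  22.   ]
bar_key_top [161.7, 270.3] 0.65 [461.911   4.565  42.   ]
  mask [325.0, 187.4] 0.53 262 385 128 246 [446.478 181.393  42.   ]
timer [317.6, 332.6] 0.74 [624.051  99.729   0.   ]
  mask [317.6, 333.1] 0.64 313 324 319 345 [624.408 100.689   0.   ]
3.05 [456.977 175.207 150.399]
```

View pics/w1.png

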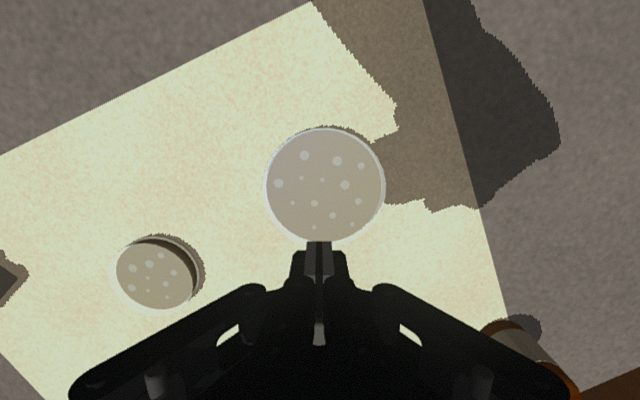

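The wrist view shows the large lid at about (324,186) and the closed fingers ending just over it. The medium dish is at (156,273). The large centre is near (456,177), so I press there.

Emit:
jog_arm --targets '[{"tx": 0.001, "ty": 0.001, "tz": 0.04, "yaw": 0}, {"tx": 0.001, "ty": 0.001, "tz": 0.08, "yaw": 0}, {"tx": 0.001, "ty": 0.001, "tz": 0.1, "yaw": 0}, {"tx": 0.001, "ty": 0.001, "tz": 0.11, "yaw": 0}, {"tx": 0.001, "ty": 0.001, "tz": 0.114, "yaw": 0}, {"tx": 0.001, "ty": 0.001, "tz": 0.117, "yaw": 0}, {"tx": 0.001, "ty": 0.001, "tz": 0.119, "yaw": 0}, {"tx": 0.001, "ty": 0.001, "tz": 0.121, "yaw": 0}, {"tx": 0.001, "ty": 0.001, "tz": 0.122, "yaw": 0}, {"tx": 0.001, "ty": 0.001, "tz": 0.123, "yaw": 0}, {"tx": 0.001, "ty": 0.001, "tz": 0.123, "yaw": 0}]'

```text
time_s: 3.97
position: [457.6, 176.6, 28.2]
ee_rot: [0.619, 3.078, 0.002]
contact_force: [0.9, 1.6, 2.2]
finger_gap: -0.3
finger_force: 1.2
```

Emit:
jog_arm --targets '[{"tx": 0, "ty": 0, "tz": 0.001, "yaw": 0}, {"tx": 0, "ty": 0, "tz": 0.002, "yaw": 0}, {"tx": 0, "ty": 0, "tz": 0.003, "yaw": 0}, {"tx": 0, "ty": 0, "tz": 0.004, "yaw": 0}, {"tx": 0, "ty": 0, "tz": 0.004, "yaw": 0}]'

```text
time_s: 4.38
position: [457.1, 176.5, 24.0]
ee_rot: [0.619, 3.079, 0.001]
contact_force: [-0.1, 0.5, 7.8]
finger_gap: 0.4
finger_force: 3.8
```

Emit:
jog_arm --targets '[{"tx": 0, "ty": 0, "tz": 0.0005, "yaw": 0}, {"tx": 0, "ty": 0, "tz": 0.001, "yaw": 0}, {"tx": 0, "ty": 0, "tz": 0.001, "yaw": 0}]'

```text
time_s: 4.63
position: [457.2, 176.5, 23.9]
ee_rot: [0.619, 3.078, 0.002]
contact_force: [-1.9, -0.3, 16.2]
finger_gap: -0.1
finger_force: 7.9
```

16 N with no further travel: the large lid is home. I lift and go over the medium dish.

Emit:
jog_arm --targets '[{"tx": 0, "ty": 0, "tz": -0.015, "yaw": 0}, {"tx": 0, "ty": 0, "tz": -0.05, "yaw": 0}, {"tx": -0.015, "ty": -0.03, "tz": -0.075, "yaw": 0}, {"tx": -0.032, "ty": -0.062, "tz": -0.09, "yaw": 0}, {"tx": -0.05, "ty": -0.097, "tz": -0.1, "yaw": 0}, {"tx": -0.067, "ty": -0.13, "tz": -0.1, "yaw": 0}, {"tx": -0.085, "ty": -0.163, "tz": -0.1, "yaw": 0}, {"tx": -0.095, "ty": -0.183, "tz": -0.1, "yaw": 0}, {"tx": -0.095, "ty": -0.183, "tz": -0.1, "yaw": 0}, {"tx": -0.095, "ty": -0.183, "tz": -0.1, "yaw": 0}]'

```text
time_s: 5.47
position: [472.6, -30.3, 121.5]
ee_rot: [-0.623, -3.077, 0.0]
contact_force: [-0.2, -0.5, -0.7]
finger_gap: -0.1
finger_force: 0.0
```

Run:
```python
from h import *
np.set_printoptions(precision=3,suppress=True)
ci=camera_info("wrist"); im=camera("wrist"); cv2.imwrite("pics/w2.png",im[:,:,::-1])
for n,z in dict(lid_large_top=16,lid_medium_top=22,lid_small_top=22,bar_key_top=42,round_key_top=42,timer=0).items():
    for q in pinpoint("wrist",n)[:1]: print(n,q["centre"],q["score"],at_z(ci,q["centre"],z))
    for q in trace("wrist",n)[:1]: ys,xs=np.nonzero(q["mask"]); print("  mask",q["score"],xs.min(),xs.max(),ys.min(),ys.max(),at_z(ci,(xs.mean(),ys.mean()),z))
o=get_obs(); print(o["time_s"],o["position"],"to med",shift([474,-29,30]),"to small",shift([620,-189,30]))
```

```text
lid_large_top [553.5, 84.2] 0.92 [453.909 178.094  16.   ]
  mask 0.82 470 632 0 162 [451.111 177.001  16.   ]
lid_medium_top [320.2, 206.5] 0.6 [473.758 -29.946  22.   ]
  mask 0.86 269 371 155 250 [470.558 -28.818  22.   ]
bar_key_top [565.2, 287.5] 0.69 [620.242 141.089  42.   ]
  mask 0.88 533 589 274 303 [619.462 137.392  42.   ]
round_key_top [482.7, 287.7] 0.84 [592.261  74.521  42.   ]
  mask 0.86 469 492 275 297 [590.209  73.277  42.   ]
timer [495.6, 280.7] 0.62 [626.352 103.625   0.   ]
  mask 0.76 425 601 243 339 [642.765 118.444   0.   ]
6.1167 [473.476 -29.087 122.313] to med [-0.     0.     0.092] to small [-0.197 -0.091  0.092]
```

View pics/w2.png

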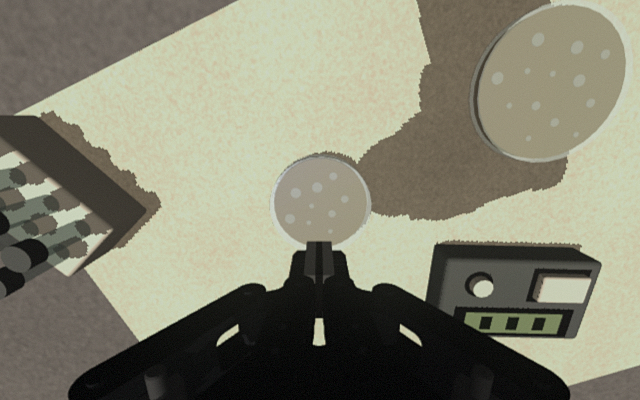

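The wrist view shows the medium lid at (320,203), straight under the fingers. The bar key is at (562,288) and the round key at (482,287). I press the medium lid, stepping slowly near contact.

Emit:
jog_arm --targets '[{"tx": 0, "ty": 0, "tz": 0.04, "yaw": 0}, {"tx": 0, "ty": 0, "tz": 0.075, "yaw": 0}, {"tx": 0, "ty": 0, "tz": 0.087, "yaw": 0}, {"tx": 0, "ty": 0, "tz": 0.091, "yaw": 0}, {"tx": 0, "ty": 0, "tz": 0.093, "yaw": 0}, {"tx": 0, "ty": 0, "tz": 0.095, "yaw": 0}, {"tx": 0, "ty": 0, "tz": 0.096, "yaw": 0}, {"tx": 0, "ty": 0, "tz": 0.097, "yaw": 0}, {"tx": 0, "ty": 0, "tz": 0.098, "yaw": 0}, {"tx": 0, "ty": 0, "tz": 0.099, "yaw": 0}, {"tx": 0, "ty": 0, "tz": 0.1, "yaw": 0}, {"tx": 0, "ty": 0, "tz": 0.1, "yaw": 0}]'

```text
time_s: 7.12
position: [474.3, -29.3, 23.9]
ee_rot: [0.619, 3.078, 0.0]
contact_force: [-5.2, 0.5, 13.1]
finger_gap: 0.1
finger_force: 6.6
```

13 N at the stop height (23.9 mm): the medium lid is home. On to the small dish.

Emit:
jog_arm --targets '[{"tx": 0, "ty": 0, "tz": -0.015, "yaw": 0}, {"tx": 0, "ty": 0, "tz": -0.05, "yaw": 0}, {"tx": -0.03, "ty": -0.014, "tz": -0.075, "yaw": 0}, {"tx": -0.063, "ty": -0.029, "tz": -0.09, "yaw": 0}, {"tx": -0.099, "ty": -0.046, "tz": -0.1, "yaw": 0}, {"tx": -0.135, "ty": -0.062, "tz": -0.1, "yaw": 0}, {"tx": -0.17, "ty": -0.079, "tz": -0.1, "yaw": 0}, {"tx": -0.197, "ty": -0.091, "tz": -0.1, "yaw": 0}, {"tx": -0.197, "ty": -0.091, "tz": -0.1, "yaw": 0}, {"tx": -0.197, "ty": -0.091, "tz": -0.1, "yaw": 0}]'

```text
time_s: 7.95
position: [620.6, -190.5, 121.2]
ee_rot: [-0.622, -3.079, -0.0]
contact_force: [-0.3, 0.5, -0.1]
finger_gap: -0.5
finger_force: 0.0
```

Run:
```python
from h import *
np.set_printoptions(precision=3,suppress=True)
ci=camera_info("wrist"); im=camera("wrist"); cv2.imwrite("pics/w3.png",im[:,:,::-1])
for n,z in dict(lid_medium_top=16,lid_small_top=22).items():
    for q in pinpoint("wrist",n)[:1]: print(n,q["centre"],q["score"],at_z(ci,q["centre"],z))
    for q in trace("wrist",n)[:1]: ys,xs=np.nonzero(q["mask"]); print("  mask",q["score"],xs.min(),xs.max(),ys.min(),ys.max(),at_z(ci,(xs.mean(),ys.mean()),z))
o=get_obs(); print(o["time_s"],o["position"],"to small",shift([620,-189,30]),"to bar",shift([620,139,50]))
```

```text
mask 0.59 408 469 0 11 [513.807 -51.443  16.   ]
lid_small_top [314.4, 202.9] 0.65 [ 616.802 -193.434   22.   ]
  mask 0.84 283 350 169 235 [ 616.734 -191.013   22.   ]
8.2 [ 619.415 -188.334  122.724] to small [-0.001 -0.     0.093] to bar [0.126 0.302 0.073]
```

View pics/w3.png

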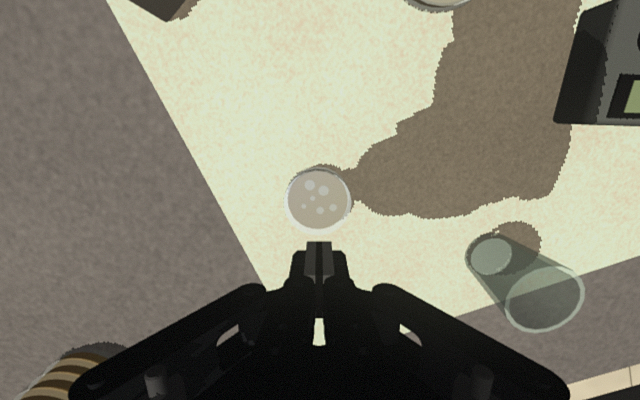

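The wrist view shows the small lid at about (319,200), under the fingers to within 2 mm. The beaker, at (525,285), is well clear. I press.

Emit:
jog_arm --targets '[{"tx": 0.001, "ty": -0.002, "tz": 0.04, "yaw": 0}, {"tx": 0.001, "ty": -0.002, "tz": 0.075, "yaw": 0}, {"tx": 0.001, "ty": -0.002, "tz": 0.087, "yaw": 0}, {"tx": 0.001, "ty": -0.002, "tz": 0.091, "yaw": 0}, {"tx": 0.001, "ty": -0.002, "tz": 0.093, "yaw": 0}, {"tx": 0.001, "ty": -0.002, "tz": 0.095, "yaw": 0}, {"tx": 0.001, "ty": -0.002, "tz": 0.096, "yaw": 0}, {"tx": 0.001, "ty": -0.002, "tz": 0.097, "yaw": 0}, {"tx": 0.001, "ty": -0.002, "tz": 0.098, "yaw": 0}, {"tx": 0.001, "ty": -0.002, "tz": 0.099, "yaw": 0}, {"tx": 0.001, "ty": -0.002, "tz": 0.1, "yaw": 0}, {"tx": 0.001, "ty": -0.002, "tz": 0.1, "yaw": 0}]'

```text
time_s: 9.2
position: [619.5, -191.0, 24.0]
ee_rot: [0.618, 3.077, 0.0]
contact_force: [-0.9, 1.4, 9.8]
finger_gap: -0.1
finger_force: 4.3
```

Emit:
jog_arm --targets '[{"tx": 0, "ty": 0, "tz": -0.015, "yaw": 0}, {"tx": 0, "ty": 0, "tz": -0.05, "yaw": 0}, {"tx": 0.01, "ty": 0.024, "tz": -0.075, "yaw": 0}, {"tx": 0.024, "ty": 0.058, "tz": -0.09, "yaw": 0}, {"tx": 0.039, "ty": 0.095, "tz": -0.1, "yaw": 0}, {"tx": 0.054, "ty": 0.132, "tz": -0.1, "yaw": 0}, {"tx": 0.069, "ty": 0.168, "tz": -0.1, "yaw": 0}, {"tx": 0.084, "ty": 0.204, "tz": -0.1, "yaw": 0}, {"tx": 0.099, "ty": 0.241, "tz": -0.1, "yaw": 0}, {"tx": 0.114, "ty": 0.277, "tz": -0.1, "yaw": 0}, {"tx": 0.125, "ty": 0.304, "tz": -0.1, "yaw": 0}, {"tx": 0.125, "ty": 0.304, "tz": -0.1, "yaw": 0}]'

```text
time_s: 10.2
position: [620.1, 143.0, 121.9]
ee_rot: [-0.61, -3.081, -0.002]
contact_force: [0.7, 0.1, -0.4]
finger_gap: -0.2
finger_force: 0.0
```

Run:
```python
from h import *
np.set_printoptions(precision=3,suppress=True)
ci=camera_info("wrist"); im=camera("wrist"); cv2.imwrite("pics/w4.png",im[:,:,::-1])
for n,z in dict(bar_key_top=42,round_key_top=42).items():
    for q in pinpoint("wrist",n)[:1]: print(n,q["centre"],q["score"],at_z(ci,q["centre"],z))
    for q in trace("wrist",n)[:1]: ys,xs=np.nonzero(q["mask"]); print("  mask",q["score"],xs.min(),xs.max(),ys.min(),ys.max(),at_z(ci,(xs.mean(),ys.mean()),z))
o=get_obs(); print(o["time_s"],o["position"],shift([620,139,50]))
```

```text
bar_key_top [319.0, 216.8] 0.96 [623.18 141.57  42.  ]
  mask 0.7 292 343 200 231 [621.719 140.668  42.   ]
round_key_top [227.4, 213.1] 0.73 [592.004  74.656  42.   ]
  mask 0.63 197 357 0 77 [491.069 167.436  42.   ]
10.45 [620.494 136.628 122.161] [0.001 0.002 0.072]
```

View pics/w4.png

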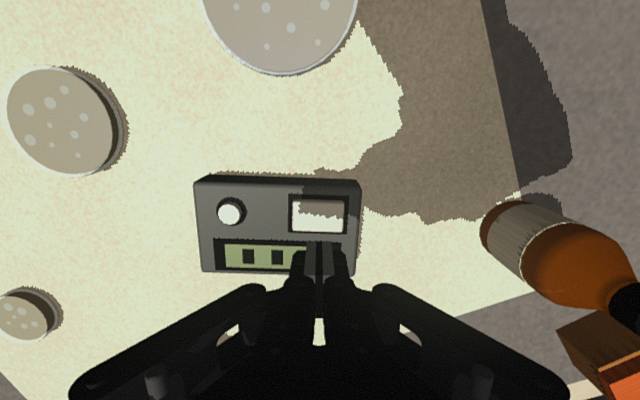

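The wrist view shows the bar key at (319,216) and the round key at (230,212), far enough away. I shift 4 mm along the tool's y and press.

Emit:
jog_arm --targets '[{"tx": 0, "ty": 0.004, "tz": 0.035, "yaw": 0}, {"tx": 0, "ty": 0.004, "tz": 0.06, "yaw": 0}, {"tx": 0, "ty": 0.004, "tz": 0.069, "yaw": 0}, {"tx": 0, "ty": 0.004, "tz": 0.072, "yaw": 0}, {"tx": 0, "ty": 0.004, "tz": 0.074, "yaw": 0}, {"tx": 0, "ty": 0.004, "tz": 0.075, "yaw": 0}, {"tx": 0, "ty": 0.004, "tz": 0.076, "yaw": 0}, {"tx": 0, "ty": 0.004, "tz": 0.077, "yaw": 0}, {"tx": 0, "ty": 0.004, "tz": 0.078, "yaw": 0}, {"tx": 0, "ty": 0.004, "tz": 0.0785, "yaw": 0}, {"tx": 0, "ty": 0.004, "tz": 0.0785, "yaw": 0}]'

```text
time_s: 11.37
position: [623.1, 141.5, 45.1]
ee_rot: [0.619, 3.077, 0.0]
contact_force: [0.7, -2.1, 5.7]
finger_gap: 0.5
finger_force: 2.5
```

Emit:
jog_arm --targets '[{"tx": 0, "ty": 0, "tz": 0.0005, "yaw": 0}, {"tx": 0, "ty": 0, "tz": 0.001, "yaw": 0}, {"tx": 0, "ty": 0, "tz": 0.001, "yaw": 0}]'

```text
time_s: 11.62
position: [623.1, 141.5, 44.9]
ee_rot: [0.619, 3.077, 0.001]
contact_force: [-1.8, -3.1, 10.8]
finger_gap: -0.3
finger_force: 5.1
```

10.8 N with hardly any further travel: the key is at its stop. I let it go and rise clear.

Emit:
jog_arm --targets '[{"tx": 0, "ty": 0, "tz": -0.005, "yaw": 0}, {"tx": 0, "ty": 0, "tz": -0.025, "yaw": 0}, {"tx": 0, "ty": 0, "tz": -0.06, "yaw": 0}, {"tx": 0, "ty": 0, "tz": -0.1, "yaw": 0}, {"tx": 0, "ty": 0, "tz": -0.14, "yaw": 0}, {"tx": 0, "ty": 0, "tz": -0.15, "yaw": 0}, {"tx": 0, "ty": 0, "tz": -0.15, "yaw": 0}, {"tx": 0, "ty": 0, "tz": -0.15, "yaw": 0}]'

```text
time_s: 12.28
position: [622.3, 142.0, 193.1]
ee_rot: [0.619, 3.079, 0.002]
contact_force: [-0.5, 0.1, -0.7]
finger_gap: 0.1
finger_force: 0.0
```

Run:
```python
from h import *
im=camera("scene"); cv2.imwrite("pics/s5.png",cv2.resize(im[130:330,180:480,::-1],None,fx=2.6,fy=2.6,interpolation=cv2.INTER_CUBIC))
print(get_obs()["time_s"])
```

```text
12.3333
```

View pics/s5.png

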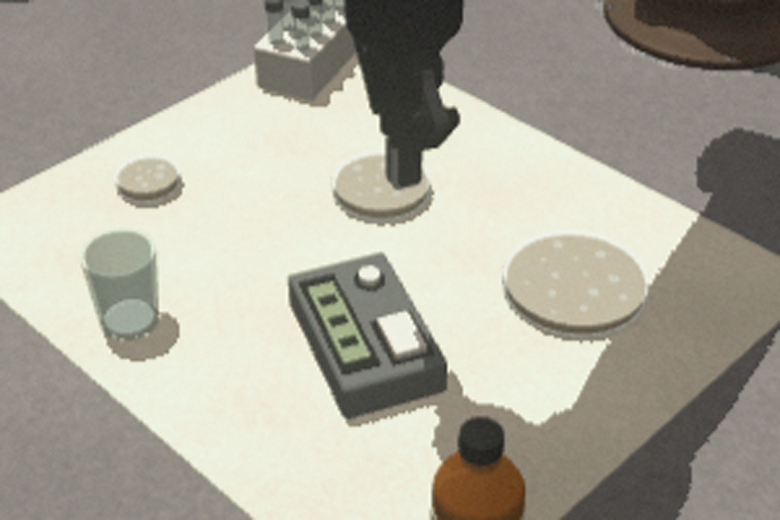

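The scene crop shows the three dishes in place with flat lids: small at (148,178), medium at (382,183) and large at (576,282). The bar key is up again at (402,333), and the gripper touches nothing.

```bash
python3 -c "
from station import *
print(close_job())"
```

```text
the job is handed in; nothing more can be done
None
```

I pressed the three lids down to their stops, large to small, then pressed the timer's bar key right down and let it go; the job was handed in after about 12 s of the 67 s, no verdict was returned, and the last picture shows the dishes standing where they were.

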